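# Find the mixer head with the worn bearing

## Task

One of the three heads of the tube mixer has a worn bearing: rock every head gently from side to side, over to the right and then to the left until it stops, to feel which one has play, and leave each resting over against its left stop (+y of the mixer). Then throw the worn head's toggle switch fully to off, away from you, and leave the other two switches on. Never push or squeeze any part of the mixer harder than about 10 N, move nothing else, and let go.

Things in the scene. Friction and masses are not known exactly. Their poses are not given: they have to be found in the camera images.
- mixer: the three-head tube mixer: a white box 220 mm deep (its x) x 400 mm wide (its y) x 90 mm high, fixed to the bench; origin at the centre of its underside, its -x side (with the switches) faces the robot, its +y is 'left'. Heads stand at y = +130 (left), 0 (middle), -130 mm (right), x = +45 mm; each has its switch at the same y, x = -75 mm.
- head_left_top (a point): centre of the flat top, 170 mm above the bench, of the left head: an upright black cup 44 mm across, 42 mm tall, on a 16 mm spindle that rocks only sideways (mixer y) about a pivot 90 mm below. Its top rocks about 2 mm each way to a firm stop in a sound bearing, about 13 mm in the worn one; starts 0 to 2 mm right of upright in either. 1.5 to 2 N at the cup moves it; it stays where left
- switch_left_tip (a point): centre of the 26 mm ball on the left head's toggle lever (ball centre 55 mm from its pivot, which is 112 mm above the bench), on a grey block 70 (x) x 50 (y) x 25 mm high on top of the mixer
- switch_left (a joint): angle of the left toggle lever (rad): near 0 = on, leaning 0.35 rad from upright towards the robot (mixer -x); 0.7 = off, its end stop, 0.35 rad beyond upright (mixer +x). About 2 to 4 N on the ball moves it; it stays where it is left
- head_middle_top (a point): centre of the flat top, 170 mm above the bench, of the middle head: an upright black cup 44 mm across, 42 mm tall, on a 16 mm spindle that rocks only sideways (mixer y) about a pivot 90 mm below. Its top rocks about 2 mm each way to a firm stop in a sound bearing, about 13 mm in the worn one; starts 0 to 2 mm right of upright in either. 1.5 to 2 N at the cup moves it; it stays where left
- switch_middle_tip (a point): centre of the 26 mm ball on the middle head's toggle lever (ball centre 55 mm from its pivot, which is 112 mm above the bench), on a grey block 70 (x) x 50 (y) x 25 mm high on top of the mixer
- switch_middle (a joint): angle of the middle toggle lever (rad): near 0 = on, leaning 0.35 rad from upright towards the robot (mixer -x); 0.7 = off, its end stop, 0.35 rad beyond upright (mixer +x). About 2 to 4 N on the ball moves it; it stays where it is left
- head_right_top (a point): centre of the flat top, 170 mm above the bench, of the right head: an upright black cup 44 mm across, 42 mm tall, on a 16 mm spindle that rocks only sideways (mixer y) about a pivot 90 mm below. Its top rocks about 2 mm each way to a firm stop in a sound bearing, about 13 mm in the worn one; starts 0 to 2 mm right of upright in either. 1.5 to 2 N at the cup moves it; it stays where left
- switch_right_tip (a point): centre of the 26 mm ball on the right head's toggle lever (ball centre 55 mm from its pivot, which is 112 mm above the bench), on a grey block 70 (x) x 50 (y) x 25 mm high on top of the mixer
- switch_right (a joint): angle of the right toggle lever (rad): near 0 = on, leaning 0.35 rad from upright towards the robot (mixer -x); 0.7 = off, its end stop, 0.35 rad beyond upright (mixer +x). About 2 to 4 N on the ball moves it; it stays where it is left
- tube_rack: white tube rack 80 x 120 x 35 mm, loose, beside the mixer's right end; origin at the centre of its underside
- bottle: amber bottle, 60 mm across, 130 mm tall, loose, beside the mixer's left end; origin at the centre of its underside
- tip_box: blue pipette-tip box 90 x 70 x 50 mm, loose, beside the mixer's left end; origin at the centre of its underside

How it is judged:
By the outcome, as a careful person would: the job done as asked, in the order asked, and still so for the second after the job is handed in, with the robot touching nothing.
It also fails if it takes over 72 s, if anything falls off the work surface, if the arm or the gripper's body presses on something with over 40 N, if the wrist force passes 120 N, or if a joint passes its speed limit or range.

## Robot

A 6-joint arm with a two-finger parallel gripper is mounted at the origin on the work surface. World frame = base frame: x ahead of the robot, y to its left, z up, the work surface at z = 0. Lengths are in m, angles in rad, forces in N, time in s.
With the tool pointing down it reaches from about 0.3 to 1 m from the base axis. Payload 5.1 kg.
Tool frame: the origin (TCP) lies at the very end of the fingers, on their centre line; the grasp point (between the pads) lies 19 mm behind it (ctrl.hold_point_z is the distance from the TCP to the grasp point, in m); z points along the fingers, y is the line along which they close (so a half turn about z gives the same grasp; the last joint's range is limited). The gripper opens to 95 mm and grips with 3 to 60 N. Pads are 20 mm wide; open, the fingers measure 119 mm over their backs; the gripper's body (75 mm by 180 mm) begins 59 mm behind the grasp point.
Start: joints at [1.199, 0.124, 1.65, -0, 1.367, -0.083], TCP at [0.185, 0.623, 0.215] pointing down, gripper open.
Joint ranges: [-2.61, 2.61], [-1.02, 2.33], [0.03, 2.71], [-1.35, 4.49], [0.32, 2.68], [-2.91, 2.91]. Speed limits (rad/s): [2.57, 2.57, 3.14, 3.14, 3.14, 3.14].

## Interface

Orientations are given as [roll, pitch, yaw] about the fixed x, y, z axes, in that order (R = Rz(yaw) Ry(pitch) Rx(roll)).
In Python, from rig import status, optics, ctrl, nets gives the robot as it stands.
- The arm moves only by the tool play_rows, never from a script. Its argument "plan" is a list of rows, each a list of 3 entries, a list of its own where there are three numbers: the shift along the tool's x, y, z in cm, then the turn, a rotation vector about the tool's x, y, z in degrees, then the finger opening in cm, from 0 to 9.51. In form: [[[tx, ty, tz], [wx, wy, wz], jaw], ...]. A call has 1 to 8 rows; each row shifts and turns the commanded pose from where the row before left it, along the tool's axes as they then stand; what a row does not reach is not made up. A row lasts 1/12 s, in which the tool goes at most 41.7 mm and 7.16 degrees, less where a joint would pass 70% of its speed; a pose out of reach is approached as far as the arm can. A call is refused whole if a number of a shift passes 4.17 or a number of a turn 7.16, either way. A call with a gripper value outside its range is refused whole. The fingers move at their own pace and stop on an object; "newtons" is the grip in N (left out, the last holds). Time passes only in rows, so rows that do not move let the fingers close. It gives the time, the measured TCP pose, the force, the opening and the grip force at its end, in the units of the state.
- status.get_state(): the state, without advancing time (a new reading comes with each control period).
- optics.get_image(name): name is "scene" or "side" or "wrist"; returns a dict with "image" (480x640x3 uint8, blue, green, red), "K" (3x3 intrinsics, pixels), "R" (3x3) and "t" (3): a world point X has camera coordinates R X + t; the wrist camera has in their place "mount" (4x4, takes a point from camera to tool coordinates, whose origin is the TCP and whose axes are the flange's). Camera axes: x right, y down, z forward; pixel columns grow to the right and rows downward; lengths in m; the calibration is good to about 2 mm. The wrist camera is an equidistant fisheye: a pixel r from the principal point sees the ray r / f radians off the axis. A picture is of the moment at which its call begins: read the wrist's pose just before it. There is no depth.
- ctrl.hand_in(): hands the job in; it is judged then, once.
Trained networks look in the newest picture that a camera, given by its name, has taken for a name from the list of things; names that differ only in an ending like _2 or _b are one class to them, and where a whole thing is asked for, a point or a joint stands for the part that bears it (a point fixed in the world has none). Each returns a list of dicts, best first, with "p" (0 to 1); they miss things now and then, are a little off and sometimes report something else, mostly with a low value. They report only what shows in the picture. A call takes as long as a camera call.
- nets.boxes_of(camera, query): "box" ([centre column, centre row, width, height] in pixels, round what is visible of it).
- nets.outline_of(camera, query): "pixels" (480x640 bool, what is visible of it) and "box" ([centre column, centre row, width, height] in pixels, round what is visible of it).
- nets.landmark_of(camera, query): "centre" ([row, column] in pixels: a listed point, or the origin of a listed thing).
The state is a dict: "time": time; "q": joint angles; "dq": joint speeds; "joint_torque": joint torques, N m; "tool_pos": TCP position; "tcp_rot": TCP orientation; "wrist_force": force on the tool from outside, world axes, zero at the start; "torque": the same for the moment, N m; "finger_gap": opening from 0.0 (shut) to 1.0 (fully open); "gripper_force": force on a finger pad.
Only numpy, scipy, OpenCV 4.12 (cv2) and the standard library are available. Lean on these libraries where they do the work, as an engineer would, in place of code of your own. Each camera call takes 0.05 s, during which the arm holds its last target. There are 200 camera calls.

## Working session

There is one attempt and no reset: what is moved stays moved. The work goes in short steps, Python scripts to look and compute and a tool call to move; the robot and the scene stay as the last step left them, time stands still between calls to the robot, and variables do not carry over. Pictures are saved under pics/ and viewed, at most 10 in all, crops included, and the job is handed in when it is done.

Besides the shell and the picture viewer there is one more tool, called as name(argument=value, ...), one argument or row to a line, values as JSON. play_rows: Moves the arm, as the interface text tells. Its arguments: {"type":"object","properties":{"plan":{"type":"array","items":{"type":"array"}},"newtons":{"type":"number"}},"required":["plan"]}

```bash
mkdir -p pics; ls; cat > h.py <<'E'
import numpy as np, cv2
from rig import status, optics, ctrl, nets
def ray(c,px):  # px=(col,row)
    K,R,t=np.array(c["K"]),np.array(c["R"]),np.array(c["t"])
    d=R.T@np.linalg.solve(K,[px[0],px[1],1.]); return -R.T@t,d
def atz(c,px,z):
    o,d=ray(c,px); return o+d*(z-o[2])/d[2]
E
python3 - <<'E'
from h import *
s=status.get_state(); print({k:np.round(v,3).tolist() for k,v in s.items()})
for n in("scene","side"):
    c=optics.get_image(n); cv2.imwrite(f"pics/{n}0.png",c["image"])
    print(n,"cam at",ray(c,(0,0))[0].round(3))
    for q,z in [(f"head_{k}_top",.17) for k in("left","middle","right")]+[(f"switch_{k}_tip",.1637) for k in("left","middle","right")]+[("mixer",0),("tube_rack",0),("bottle",0),("tip_box",0)]:
        for r in nets.landmark_of(n,q)[:3]:
            rr,cc=r["centre"]; print(q,round(r["p"],2),round(cc),round(rr),atz(c,(cc,rr),z).round(4))
E
```

```text
pics
{'time': 0.0, 'q': [1.199, 0.124, 1.652, -0.0, 1.368, -0.083], 'dq': [-0.002, -0.0, -0.002, 0.0, -0.001, -0.0], 'joint_torque': [-0.0, -41.759, -35.994, 0.077, 0.049, -0.0], 'tool_pos': [0.185, 0.622, 0.213], 'tcp_rot': [-3.14, -0.0, 2.853], 'wrist_force': [0.161, 0.282, -0.101], 'torque': [0.003, 0.001, 0.019], 'gripper_force': 0.0, 'finger_gap': 1.001}
scene cam at [1.324 0.797 1.15 ]
head_left_top 0.77 344 273 [0.6514 0.1492 0.17  ]
head_middle_top 0.58 302 244 [0.6593 0.0203 0.17  ]
head_right_top 0.85 269 213 [ 0.6457 -0.1141  0.17  ]
switch_left_tip 0.62 387 239 [0.501  0.135  0.1637]
switch_middle_tip 0.69 396 372 [0.756  0.3957 0.1637]
switch_middle_tip 0.52 350 213 [0.4975 0.0111 0.1637]
switch_right_tip 0.48 314 189 [ 0.4998 -0.1159  0.1637]
mixer 0.84 320 279 [0.5949 0.0105 0.    ]
mixer 0.21 304 240 [ 0.528 -0.124  0.   ]
tube_rack 0.55 232 221 [ 0.6269 -0.3134  0.    ]
bottle 0.61 394 373 [0.6671 0.3277 0.    ]
tip_box 0.77 427 338 [0.5379 0.313  0.    ]
tip_box 0.43 311 188 [ 0.3691 -0.2743  0.    ]
side cam at [0.527 0.889 0.904]
head_left_top 0.87 288 260 [0.6392 0.1443 0.17  ]
head_middle_top 0.57 293 211 [0.6488 0.0155 0.17  ]
head_middle_top 0.56 322 279 [0.5793 0.1814 0.17  ]
head_right_top 0.59 300 166 [ 0.652  -0.1231  0.17  ]
switch_left_tip 0.58 366 266 [0.5084 0.1368 0.1637]
switch_middle_tip 0.62 367 222 [0.5127 0.0243 0.1637]
switch_right_tip 0.63 375 178 [ 0.5023 -0.1126  0.1637]
mixer 0.82 321 277 [0.5938 0.012  0.    ]
tube_rack 0.84 320 183 [ 0.6268 -0.296  -0.    ]
bottle 0.83 257 410 [0.6679 0.3291 0.    ]
tip_box 0.85 342 411 [0.5282 0.315  0.    ]
```

View pics/side0.png

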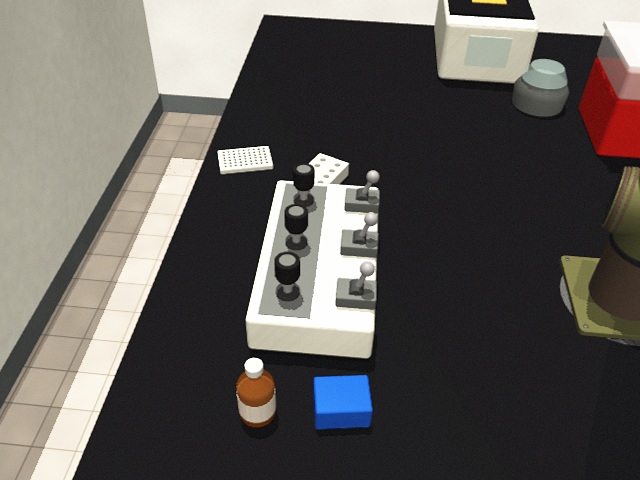

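View pics/scene0.png

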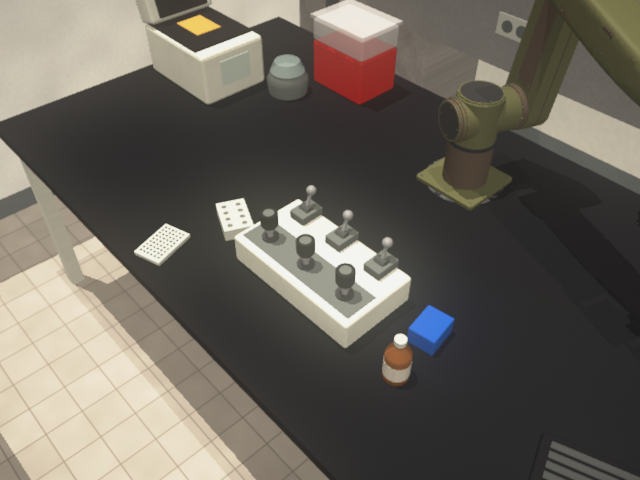

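The pictures show the mixer nearly square to the robot, with the heads in a row on its far side (side view cols 288–304, rows 166–260) and the switches leaning towards the robot. The rack touches its right end closely, and the bottle and box stand clear on the left. Next I'll fit the mixer pose from both views.

```bash
python3 - <<'E'
from h import *
from scipy.optimize import least_squares
obs=[];cams={}
pts={"mixer":(0,0,0)}
for k,y in(("left",.13),("middle",0),("right",-.13)):
    pts[f"head_{k}_top"]=(.045,y-.001,.17); pts[f"switch_{k}_tip"]=(-.0939,y,.1637)
def proj(c,X):
    p=np.array(c["K"])@(np.array(c["R"])@X+c["t"]); return p[:2]/p[2]
def w(p,P):
    c,s=np.cos(p[2]),np.sin(p[2]); return np.array([p[0]+c*P[0]-s*P[1],p[1]+s*P[0]+c*P[1],P[2]])
for n in("scene","side"):
    c=cams[n]=optics.get_image(n)
    for q in pts:
        for r in nets.landmark_of(n,q)[:1 if q!="switch_middle_tip" else 3]: obs.append((n,q,np.array(r["centre"][::-1])))
    M=nets.outline_of(n,"mixer")[0]["pixels"]; cams[n]["M"]=M
obs=[o for o in obs if np.linalg.norm(proj(cams[o[0]],w([.597,.013,0],pts[o[1]]))-o[2])<25]
f=lambda p:np.concatenate([proj(cams[n],w(p,pts[q]))-u for n,q,u in obs])
r=least_squares(f,[.597,.013,0],loss="soft_l1"); print("landmark fit",r.x, np.abs(f(r.x)).mean())
# silhouettes: box + heads + switches blocks vs mask (mask may or may not include heads): compare only convex lower body
B=[(x,y,z) for x in(-.11,.11) for y in(-.2,.2) for z in(0,.09)]
from scipy.optimize import minimize
def iou(p):
    t=0
    for n,c in cams.items():
        m=np.zeros((480*4,640*4),np.uint8); h=cv2.convexHull(np.array([proj(c,w(p,b)) for b in B],np.float32)*4)
        cv2.fillConvexPoly(m,h.astype(np.int32),1); m=cv2.resize(m*255,(640,480),interpolation=cv2.INTER_AREA)/255.
        M=c["M"]; t+=np.abs(m-M).sum()/M.sum()
    return t
b=minimize(lambda d:iou(r.x+np.array(d)*[.01,.01,.02]),[0,0,0],method="Nelder-Mead",options=dict(initial_simplex=[[0,0,0],[1,0,0],[0,1,0],[0,0,1]]))
q=r.x+b.x*[.01,.01,.02]; print("mask fit",q,iou(r.x),iou(q))
for P,nm in((r.x,"lm"),(q,"mask")):
    print(nm,{k:w(P,v).round(4).tolist() for k,v in pts.items() if k!="mixer"})
im=[]
for n,c in cams.items():
    a=cv2.resize(c["image"],None,fx=3,fy=3)
    for P,col in((r.x,(0,0,255)),(q,(0,255,0))):
        for i in range(8):
            for j in range(i):
                if sum(np.array(B[i])!=np.array(B[j]))==1: cv2.line(a,*[tuple((proj(c,w(P,B[k]))*3+1).astype(int).tolist()) for k in(i,j)],col,1)
    u=proj(c,w(q,(0,0,.05))); x,y=(u*3).astype(int); im.append(cv2.resize(a[y-300:y+300,x-280:x+280],(400,429)))
cv2.imwrite("pics/ov.png",np.hstack(im))
E
```

```text
landmark fit [0.60080595 0.01526108 0.03597059] 1.342145689312621
mask fit [0.59599481 0.00696311 0.00326936] 0.2046941034602739 0.14073037407328548
lm {'head_left_top': [0.6411, 0.1458, 0.17], 'switch_left_tip': [0.5023, 0.1418, 0.1637], 'head_middle_top': [0.6458, 0.0159, 0.17], 'switch_middle_tip': [0.507, 0.0119, 0.1637], 'head_right_top': [0.6505, -0.114, 0.17], 'switch_right_tip': [0.5116, -0.118, 0.1637]}
mask {'head_left_top': [0.6406, 0.1361, 0.17], 'switch_left_tip': [0.5017, 0.1367, 0.1637], 'head_middle_top': [0.641, 0.0061, 0.17], 'switch_middle_tip': [0.5021, 0.0067, 0.1637], 'head_right_top': [0.6414, -0.1239, 0.17], 'switch_right_tip': [0.5025, -0.1233, 0.1637]}
```

View pics/ov.png

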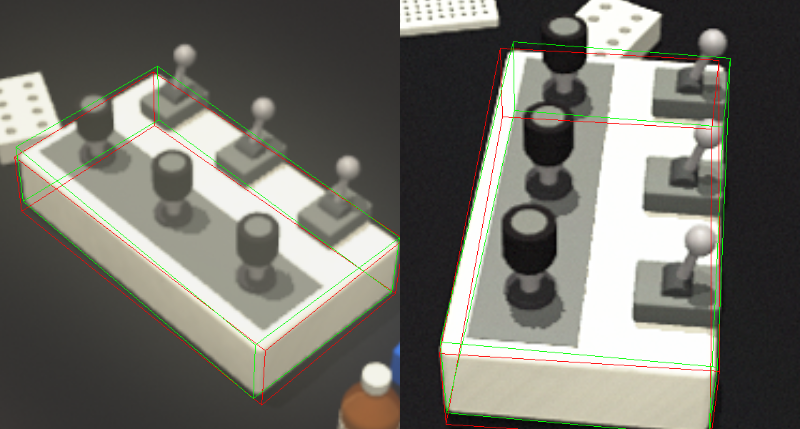

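The overlay shows the true edges lying between the two fits: red is turned slightly too far and green too little. I'll refine with image gradients along the box edges.

```bash
cat > fit.py <<'E'
from h import *
from scipy.optimize import least_squares
from scipy.ndimage import map_coordinates
def proj(c,X):
    p=np.array(c["K"])@(np.array(c["R"])@X+c["t"]); return p[:2]/p[2]
def w(p,P):
    c,s=np.cos(p[2]),np.sin(p[2]); return np.array([p[0]+c*P[0]-s*P[1],p[1]+s*P[0]+c*P[1],P[2]])
B=[(x,y,z) for x in(-.11,.11) for y in(-.2,.2) for z in(0,.09)]
E=[(i,j) for i in range(8) for j in range(i) if sum(np.array(B[i])!=np.array(B[j]))==1]
cams={n:optics.get_image(n) for n in("scene","side")}
p=np.array([.598,.012,.018])
for it in range(8):
    L=[]; R=7 if it<3 else 4
    for n,c in cams.items():
        g=cv2.GaussianBlur(c["image"].max(2).astype(np.float32),(0,0),.7)
        pr=np.array([proj(c,w(p,b)) for b in B],np.float32); hull=cv2.convexHull(pr)
        for i,j in E:
            m=(pr[i]+pr[j])/2
            if cv2.pointPolygonTest(hull,tuple(map(float,m)),True)>.5: continue   # silhouette edges only
            d=pr[j]-pr[i]; nrm=np.array([-d[1],d[0]])/np.linalg.norm(d)
            for a in np.linspace(.06,.94,40):
                P=np.array(B[i])*(1-a)+np.array(B[j])*a; x=proj(c,w(p,P)); s=np.arange(-R,R+.01,.25)
                v=map_coordinates(g,[x[1]+s*nrm[1],x[0]+s*nrm[0]],order=1,mode="nearest"); dv=np.abs(np.gradient(v))
                k=dv.argmax()
                if dv[k]>4: L.append((n,P,x+s[k]*nrm,nrm))
    f=lambda q:np.array([(proj(cams[n],w(q,P))-u)@m for n,P,u,m in L])
    p=least_squares(f,p,loss="cauchy",f_scale=.5).x
print(p,len(L),np.median(np.abs(f(p))))
for n in cams:
    e=f(p)[[l[0]==n for l in L]]; print(n,np.median(np.abs(e)))
for k,y in(("left",.13),("middle",0),("right",-.13)): print(k,w(p,(.045,y,.17)).round(4),w(p,(-.0939,y,.1637)).round(4))
im=[]
for n,c in cams.items():
    a=cv2.resize(c["image"],None,fx=3,fy=3)
    for i,j in E: cv2.line(a,*[tuple((proj(c,w(p,B[k]))*3+1).astype(int).tolist()) for k in(i,j)],(0,0,255),1)
    for y in(.13,0,-.13):
        for P in((.045,y,.17),(-.0939,y,.1637)): cv2.circle(a,tuple((proj(c,w(p,P))*3+1).astype(int).tolist()),3,(0,255,0),-1)
    x,y=(proj(c,w(p,(0,0,.05)))*3).astype(int); im.append(cv2.resize(a[y-300:y+300,x-280:x+280],(400,429)))
cv2.imwrite("pics/ov2.png",np.hstack(im))
E
python3 fit.py
```

```text
[0.59749324 0.00630367 0.00467419] 448 0.7513472441172169
scene 1.5002945467081779
side 0.5011335183022491
left [0.6419 0.1365 0.17  ] [0.503  0.1359 0.1637]
middle [0.6425 0.0065 0.17  ] [0.5036 0.0059 0.1637]
right [ 0.6431 -0.1235  0.17  ] [ 0.5042 -0.1241  0.1637]
```

View pics/ov2.png

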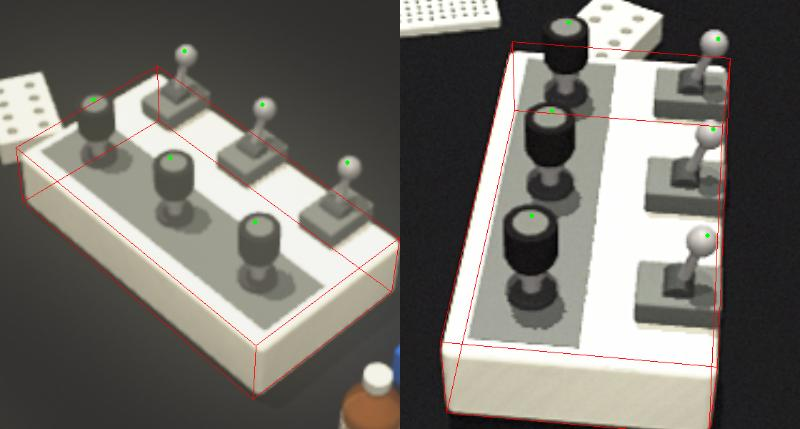

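The points sit slightly off the true ball and disc centres (about 2 px). I'll measure these centres automatically, ball and disc blobs, and refit.

```bash
cat > fit2.py <<'E'
import io,contextlib
with contextlib.redirect_stdout(io.StringIO()): from fit import *
pts=[((.045,y-.001,.17),"h") for y in(.13,0,-.13)]+[((-.0939,y,.1637),"b") for y in(.13,0,-.13)]
# hand-read centres in the overlay crop -> image pixels
clicks={"scene":[(260,222),(175,158),(97,102),(348,166),(263,107),(185.5,54.5)],"side":[(531,216),(551,114),(567,24),(702,241),(709,135),(714,43)]}
U={}
S=[]
for n,c in cams.items():
    x0,y0=(proj(c,w(p,(0,0,.05)))*3).astype(int); ox=400 if n=="side" else 0
    g=c["image"].astype(float).max(2); U[n]=[]
    a=cv2.resize(c["image"],None,fx=8,fy=8,interpolation=cv2.INTER_CUBIC)
    for (cx,cy) in clicks[n]:
        u=np.array([((cx-ox+.5)*1.4+x0-280)/3-.33,((cy+.5)*1.4+y0-300)/3-.33]); U[n].append(u)
        X,Y=(u*8+4).astype(int); t=a[Y-96:Y+96,X-64:X+64].copy(); cv2.drawMarker(t,(64,96),(0,0,255),0,14,1); S.append(t)
cv2.imwrite("pics/cl.png",np.vstack([np.hstack(S[:6]),np.hstack(S[6:])]))
for tag,idx in(("all",range(6)),("balls",(3,4,5)),("heads",(0,1,2))):
    f=lambda q:np.concatenate([proj(cams[n],w(q,pts[i][0]))-U[n][i] for n in cams for i in idx])
    r=least_squares(f,p,x_scale=[.01,.01,.02]); print(tag,r.x.round(4),np.round(f(r.x),1).tolist())
# plain triangulation
for i in range(6):
    A=[];b=[]
    for n,c in cams.items():
        o,d=ray(c,U[n][i]); d/=np.linalg.norm(d); M=np.eye(3)-np.outer(d,d); A.append(M); b.append(M@o)
    print(i,np.linalg.solve(sum(A),sum(b)).round(4))
E
python3 fit2.py
```

```text
all [0.5987 0.012  0.0053] [-1.2, 1.1, -1.3, 0.9, -1.1, -0.2, 1.1, -0.2, 0.9, -0.0, 0.6, -0.5, -0.9, 1.3, -0.7, -0.1, -0.2, 0.4, 1.4, -0.5, 0.9, -1.0, 0.8, -0.4]
balls [0.6008 0.0123 0.0023] [0.6, 0.4, 0.4, 0.5, 0.3, -0.1, -0.0, -0.4, -0.3, -0.9, -0.0, -0.3]
heads [0.5969 0.0115 0.0095] [-0.5, 0.5, -0.8, 0.5, -0.8, -0.5, 0.5, 1.3, 0.3, -0.1, 0.5, 0.4]
0 [0.6414 0.1428 0.1742]
1 [0.6418 0.0139 0.1729]
2 [ 0.644  -0.115   0.1727]
3 [0.5062 0.1403 0.1623]
4 [0.5058 0.01   0.1615]
5 [ 0.507  -0.1191  0.1623]
```

View pics/cl.png

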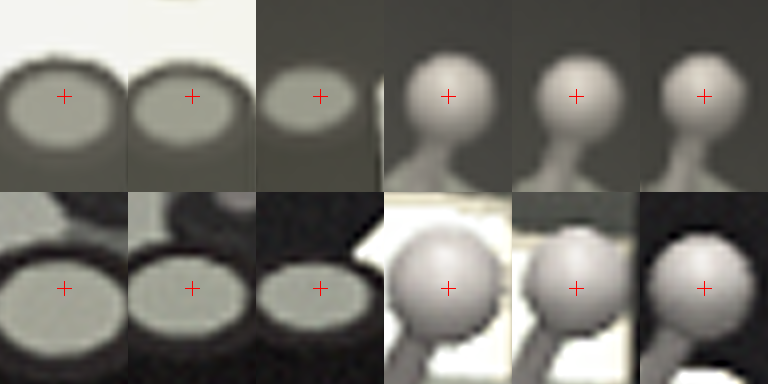

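The crops show my clicks on the discs are 1–2 px too high (e.g. left disc centre at crop (60,110), marker (64,96)). The balls are right to within 0.5 px. I'll correct these and refit.

```bash
python3 - <<'E'
s=open('fit2.py').read()
s=s.replace("for tag,idx","""D={"scene":[(-.5,1.75),(-1,1.7),(-1.7,.4),(.3,0),(.4,.2),(0,0)],"side":[(-.4,2.5),(-.6,1),(-.6,1),(-.2,-.6),(.1,-.8),(-.3,-.2)]}
for n in U: U[n]=[u+np.array(d) for u,d in zip(U[n],D[n])]
for tag,idx""").replace('cv2.imwrite("pics/cl.png"','(0')
open('fit2.py','w').write(s)
E
python3 fit2.py; python3 -c "
from rig import *
import numpy as np
print(status.get_state()['time'],np.round(optics.get_image('wrist')['mount'],3))"
```

```text
all [0.5999 0.0132 0.0111] [-0.3, -0.2, -0.3, -0.2, 0.3, 0.0, 0.9, -0.0, 0.3, 0.1, 0.2, -0.0, -0.9, -0.6, -0.9, -0.6, -0.6, -0.2, 1.4, 0.4, 0.1, -0.0, 0.1, -0.1]
balls [0.6008 0.012  0.0033] [0.2, 0.3, -0.1, 0.2, 0.1, -0.1, 0.2, 0.1, -0.4, -0.3, 0.2, -0.2]
heads [0.5989 0.0137 0.0136] [0.3, -0.3, 0.2, -0.3, 0.7, 0.0, -0.2, -0.3, -0.4, -0.4, -0.3, -0.0]
0 [0.6421 0.1424 0.1683]
1 [0.6434 0.012  0.168 ]
2 [ 0.6454 -0.1199  0.1678]
3 [0.5068 0.1415 0.1641]
4 [0.5061 0.0113 0.1632]
5 [ 0.5076 -0.1184  0.1632]
2.3 [[-0.001 -0.967 -0.257  0.072]
 [ 1.    -0.001 -0.001  0.   ]
 [ 0.001 -0.257  0.967 -0.169]
 [ 0.     0.     0.     1.   ]]
```

play_rows(
  plan=[
    [[0, 0, 0], [0, 0, -5.7], 9.51],
    [[0, 0, 0], [0, 0, -5.7], 9.51],
    [[0, 0, 0], [0, 0, -5.7], 9.51],
    [[-2.5, -2.7, 0], [0, 0, 0], 9.51],
    [[-2.5, -2.7, 0], [0, 0, 0], 9.51],
    [[-2.5, -2.7, 0], [0, 0, 0], 9.51],
    [[-2.5, -2.7, 0], [0, 0, 0], 9.51],
    [[-2.5, -2.7, 0], [0, 0, 0], 9.51],
  ],
  newtons=5,
)

```text
time: 3.02
tool_pos: [0.3122, 0.488, 0.2148]
tcp_rot: [3.141, 0.0, -3.131]
wrist_force: [-0.5, 0.1, 0.2]
finger_gap: 1.0
gripper_force: 0.0
```

play_rows(
  plan=[
    [[-2.5, -2.7, 0], [0, 0, 0], 9.51],
    [[-2.5, -2.7, 0], [0, 0, 0], 9.51],
    [[-2.5, -2.7, 0], [0, 0, 0], 9.51],
    [[-2.5, -2.7, 0], [0, 0, 0], 9.51],
    [[-2.5, -2.7, 0], [0, 0, 0], 9.51],
    [[-2.5, -2.7, 0], [0, 0, 0], 9.51],
    [[-2.5, -2.7, 0], [0, 0, 0], 9.51],
    [[-2.5, -2.7, 0], [0, 0, 0], 9.51],
  ],
)

```text
time: 3.68
tool_pos: [0.5146, 0.2737, 0.2149]
tcp_rot: [3.141, 0.0, -3.132]
wrist_force: [0.8, 0.2, -0.2]
finger_gap: 1.0
gripper_force: 0.0
```

play_rows(
  plan=[
    [[-3.2, -3.7, 0], [0, 0, 0], 9.51],
    [[-3.2, -3.7, 0], [0, 0, 0], 9.51],
    [[-3.2, -3.7, 0], [0, 0, 0], 9.51],
    [[-3.0, -3.4, 0], [0, 0, 0], 9.51],
    [[0, 0, 0], [0, 0, 0], 9.51],
    [[0, 0, 0], [0, 0, 0], 9.51],
  ],
)

```text
time: 4.18
tool_pos: [0.625, 0.1487, 0.2143]
tcp_rot: [3.141, -0.001, -3.135]
wrist_force: [0.2, 2.1, -0.4]
finger_gap: 1.001
gripper_force: 0.0
```

play_rows(
  plan=[
    [[-0.9, -1.1, 0], [0, 0, 0], 9.51],
    [[-0.8, -1.1, 0], [0, 0, 0], 9.51],
    [[0, 0, 0], [0, 0, 0], 9.51],
    [[0, 0, 0], [0, 0, 0], 9.51],
  ],
)

```text
time: 4.52
tool_pos: [0.6413, 0.1288, 0.2147]
tcp_rot: [3.141, -0.0, -3.132]
wrist_force: [-0.6, 0.8, 0.2]
finger_gap: 1.001
gripper_force: 0.0
```

play_rows(
  plan=[
    [[0, -0.1, 1.9], [0, 0, 0], 9.51],
    [[0, -0.1, 1.9], [0, 0, 0], 9.51],
    [[0, 0, 1.9], [0, 0, 0], 9.51],
    [[0, 0, 1.9], [0, 0, 0], 9.51],
    [[0, 0, 0], [0, 0, 0], 9.51],
    [[0, 0, 0], [0, 0, 0], 9.51],
  ],
)

```text
time: 5.02
tool_pos: [0.6401, 0.1272, 0.1375]
tcp_rot: [-3.141, -0.003, -3.131]
wrist_force: [-0.2, -0.4, 0.5]
finger_gap: 1.0
gripper_force: 0.0
```

```bash
python3 -c "
from h import *
print(status.get_state()['wrist_force'])
a=optics.get_image('wrist')['image'];b=optics.get_image('side')['image'][130:370,200:520]
cv2.imwrite('pics/w1.png',np.hstack([cv2.resize(a,(400,300)),cv2.resize(b,(400,300))]))"
```

```text
[-0.20287217 -0.41619954  0.52807102]
```

View pics/w1.png

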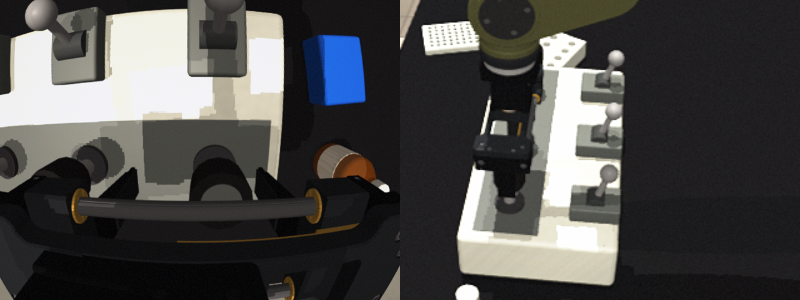

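The wrist view shows the left cup (222,190) between the fingers, close to the left finger (268,190) and far from the right one (125,190), as planned. Now a force-limited closing pushes it right.

play_rows(
  plan=[
    [[0, 0, 0], [0, 0, 0], 9.2],
    [[0, 0, 0], [0, 0, 0], 8.9],
    [[0, 0, 0], [0, 0, 0], 8.6],
    [[0, 0, 0], [0, 0, 0], 8.3],
    [[0, 0, 0], [0, 0, 0], 8.1],
    [[0, 0, 0], [0, 0, 0], 7.9],
    [[0, 0, 0], [0, 0, 0], 7.75],
    [[0, 0, 0], [0, 0, 0], 7.6],
  ],
  newtons=4,
)

```text
time: 5.78
tool_pos: [0.6413, 0.1272, 0.1388]
tcp_rot: [3.14, 0.0, -3.132]
wrist_force: [-0.3, 1.6, -0.6]
finger_gap: 0.805
gripper_force: 1.1
```

play_rows(
  plan=[
    [[0, 0, 0], [0, 0, 0], 7.5],
    [[0, 0, 0], [0, 0, 0], 7.4],
    [[0, 0, 0], [0, 0, 0], 7.3],
    [[0, 0, 0], [0, 0, 0], 7.2],
    [[0, 0, 0], [0, 0, 0], 7.1],
    [[0, 0, 0], [0, 0, 0], 7.0],
  ],
)

```text
time: 6.28
tool_pos: [0.6413, 0.1288, 0.139]
tcp_rot: [3.138, 0.001, -3.132]
wrist_force: [-0.1, 8.3, 1.5]
finger_gap: 0.752
gripper_force: 4.0
```

play_rows(
  plan=[
    [[0, 0, 0], [0, 0, 0], 9.51],
    [[0, 0.5, 0], [0, 0, 0], 9.51],
    [[0, 1.4, 0], [0, 0, 0], 9.51],
    [[0, 1.3, 0], [0, 0, 0], 9.51],
    [[0, 0, 0], [0, 0, 0], 9.2],
    [[0, 0, 0], [0, 0, 0], 8.9],
    [[0, 0, 0], [0, 0, 0], 8.6],
    [[0, 0, 0], [0, 0, 0], 8.4],
  ],
  newtons=3,
)

```text
time: 6.95
tool_pos: [0.6409, 0.1585, 0.1385]
tcp_rot: [-3.141, -0.0, -3.132]
wrist_force: [0.3, -0.0, -0.4]
finger_gap: 0.893
gripper_force: 0.0
```

play_rows(
  plan=[
    [[0, 0, 0], [0, 0, 0], 8.25],
    [[0, 0, 0], [0, 0, 0], 8.1],
    [[0, 0, 0], [0, 0, 0], 8.0],
    [[0, 0, 0], [0, 0, 0], 7.9],
    [[0, 0, 0], [0, 0, 0], 7.8],
    [[0, 0, 0], [0, 0, 0], 7.7],
  ],
)

```text
time: 7.45
tool_pos: [0.641, 0.1586, 0.1387]
tcp_rot: [-3.142, 0.0, -3.132]
wrist_force: [0.3, -0.8, -0.3]
finger_gap: 0.815
gripper_force: 0.0
```

play_rows(
  plan=[
    [[0, 0, 0], [0, 0, 0], 7.6],
    [[0, 0, 0], [0, 0, 0], 7.5],
    [[0, 0, 0], [0, 0, 0], 7.4],
    [[0, 0, 0], [0, 0, 0], 7.3],
    [[0, 0, 0], [0, 0, 0], 7.2],
    [[0, 0, 0], [0, 0, 0], 7.1],
  ],
)

```text
time: 7.95
tool_pos: [0.6412, 0.1584, 0.1389]
tcp_rot: [-3.141, 0.0, -3.132]
wrist_force: [-0.8, -1.8, 0.7]
finger_gap: 0.75
gripper_force: 1.0
```

play_rows(
  plan=[
    [[0, 0, 0], [0, 0, 0], 7.0],
    [[0, 0, 0], [0, 0, 0], 6.9],
    [[0, 0, 0], [0, 0, 0], 6.8],
    [[0, 0, 0], [0, 0, 0], 6.7],
    [[0, 0, 0], [0, 0, 0], 6.6],
    [[0, 0, 0], [0, 0, 0], 6.6],
  ],
)

```text
time: 8.45
tool_pos: [0.6413, 0.1577, 0.139]
tcp_rot: [-3.14, 0.001, -3.132]
wrist_force: [-0.1, -6.1, 3.6]
finger_gap: 0.695
gripper_force: 2.9
```

play_rows(
  plan=[
    [[0, 0, 0], [0, 0, 0], 6.5],
    [[0, 0, 0], [0, 0, 0], 6.4],
    [[0, 0, 0], [0, 0, 0], 6.3],
    [[0, 0, 0], [0, 0, 0], 6.2],
    [[0, 0, 0], [0, 0, 0], 6.2],
  ],
)

```text
time: 8.87
tool_pos: [0.6413, 0.1575, 0.139]
tcp_rot: [-3.139, 0.001, -3.132]
wrist_force: [-0.4, -6.5, 2.9]
finger_gap: 0.694
gripper_force: 3.0
```

play_rows(
  plan=[
    [[0, 0, 0], [0, 0, 0], 9.51],
    [[0, 0, 0], [0, 0, 0], 9.51],
    [[0, 0, -2.5], [0, 0, 0], 9.51],
    [[0, 0, -2.5], [0, 0, 0], 9.51],
    [[0, -3.2, 0], [0, 0, 0], 9.51],
    [[0, -3.2, 0], [0, 0, 0], 9.51],
    [[0, -3.2, 0], [0, 0, 0], 9.51],
    [[0, -3.2, 0], [0, 0, 0], 9.51],
  ],
)

```text
time: 9.53
tool_pos: [0.6419, 0.0307, 0.1882]
tcp_rot: [3.14, -0.0, -3.131]
wrist_force: [0.3, -0.4, 0.1]
finger_gap: 1.001
gripper_force: 0.0
```

play_rows(
  plan=[
    [[0, -3.3, 0], [0, 0, 0], 9.51],
    [[0, 0, 0], [0, 0, 0], 9.51],
    [[0, 0, 0], [0, 0, 0], 9.51],
  ],
)

```text
time: 9.78
tool_pos: [0.6423, -0.0029, 0.188]
tcp_rot: [3.14, -0.001, -3.135]
wrist_force: [0.6, 1.7, -0.3]
finger_gap: 0.999
gripper_force: 0.0
```

play_rows(
  plan=[
    [[0, 0, 2.5], [0, 0, 0], 9.51],
    [[0, 0, 2.5], [0, 0, 0], 9.51],
    [[0, 0, 0], [0, 0, 0], 9.2],
    [[0, 0, 0], [0, 0, 0], 8.9],
    [[0, 0, 0], [0, 0, 0], 8.6],
    [[0, 0, 0], [0, 0, 0], 8.3],
    [[0, 0, 0], [0, 0, 0], 8.0],
    [[0, 0, 0], [0, 0, 0], 7.8],
  ],
)

```text
time: 10.45
tool_pos: [0.6434, -0.0022, 0.1403]
tcp_rot: [-3.141, 0.003, -3.132]
wrist_force: [0.9, -0.7, 0.6]
finger_gap: 0.83
gripper_force: 0.0
```

play_rows(
  plan=[
    [[0, 0, 0], [0, 0, 0], 7.6],
    [[0, 0, 0], [0, 0, 0], 7.5],
    [[0, 0, 0], [0, 0, 0], 7.4],
    [[0, 0, 0], [0, 0, 0], 7.3],
    [[0, 0, 0], [0, 0, 0], 7.2],
    [[0, 0, 0], [0, 0, 0], 7.1],
    [[0, 0, 0], [0, 0, 0], 7.0],
    [[0, 0, 0], [0, 0, 0], 6.9],
  ],
)

```text
time: 11.12
tool_pos: [0.6426, -0.0023, 0.1388]
tcp_rot: [3.141, 0.0, -3.132]
wrist_force: [0.9, 2.4, 2.3]
finger_gap: 0.732
gripper_force: 1.4
```

play_rows(
  plan=[
    [[0, 0, 0], [0, 0, 0], 6.8],
    [[0, 0, 0], [0, 0, 0], 6.7],
    [[0, 0, 0], [0, 0, 0], 6.6],
    [[0, 0, 0], [0, 0, 0], 6.5],
    [[0, 0, 0], [0, 0, 0], 6.4],
    [[0, 0, 0], [0, 0, 0], 6.3],
    [[0, 0, 0], [0, 0, 0], 6.2],
  ],
)

```text
time: 11.7
tool_pos: [0.6425, -0.0024, 0.1387]
tcp_rot: [-3.142, -0.0, -3.132]
wrist_force: [-0.2, 1.4, 2.5]
finger_gap: 0.66
gripper_force: 1.4
```

Middle head keeps moving at about 1.5–2 N, so it has play. I'll continue to its right stop.

play_rows(
  plan=[
    [[0, 0, 0], [0, 0, 0], 6.1],
    [[0, 0, 0], [0, 0, 0], 6.0],
    [[0, 0, 0], [0, 0, 0], 5.9],
    [[0, 0, 0], [0, 0, 0], 5.8],
    [[0, 0, 0], [0, 0, 0], 5.7],
    [[0, 0, 0], [0, 0, 0], 5.6],
    [[0, 0, 0], [0, 0, 0], 5.5],
    [[0, 0, 0], [0, 0, 0], 5.4],
  ],
)

```text
time: 12.37
tool_pos: [0.6425, -0.0013, 0.1387]
tcp_rot: [3.14, -0.0, -3.132]
wrist_force: [-0.2, 6.8, 3.3]
finger_gap: 0.613
gripper_force: 3.2
```

play_rows(
  plan=[
    [[0, 0, 0], [0, 0, 0], 5.3],
    [[0, 0, 0], [0, 0, 0], 5.2],
    [[0, 0, 0], [0, 0, 0], 5.1],
    [[0, 0, 0], [0, 0, 0], 5.0],
    [[0, 0, 0], [0, 0, 0], 5.0],
    [[0, 0, 0], [0, 0, 0], 5.0],
  ],
)

```text
time: 12.87
tool_pos: [0.6425, -0.0013, 0.1387]
tcp_rot: [3.14, 0.0, -3.132]
wrist_force: [0.6, 6.1, 3.2]
finger_gap: 0.615
gripper_force: 3.2
```

play_rows(
  plan=[
    [[0, 0, 0], [0, 0, 0], 9.51],
    [[0, 0, 0], [0, 0, 0], 9.51],
    [[0, 1.1, 0], [0, 0, 0], 9.51],
    [[0, 1.1, 0], [0, 0, 0], 9.51],
    [[0, 0.2, 0], [0, 0, 0], 9.51],
    [[0, 0.2, 0], [0, 0, 0], 9.51],
    [[0, 0.2, 0], [0, 0, 0], 9.51],
    [[0, 0.2, 0], [0, 0, 0], 9.51],
  ],
)

```text
time: 13.53
tool_pos: [0.6422, 0.0279, 0.1386]
tcp_rot: [-3.141, -0.0, -3.132]
wrist_force: [0.2, -0.3, 0.6]
finger_gap: 1.0
gripper_force: 0.0
```

play_rows(
  plan=[
    [[0, 0.2, 0], [0, 0, 0], 9.51],
    [[0, 0.2, 0], [0, 0, 0], 9.51],
    [[0, 0, 0], [0, 0, 0], 9.4],
    [[0, 0, 0], [0, 0, 0], 9.25],
    [[0, 0, 0], [0, 0, 0], 9.1],
    [[0, 0, 0], [0, 0, 0], 8.95],
    [[0, 0, 0], [0, 0, 0], 8.8],
    [[0, 0, 0], [0, 0, 0], 8.65],
  ],
)

```text
time: 14.2
tool_pos: [0.6423, 0.0315, 0.1387]
tcp_rot: [-3.142, 0.0, -3.132]
wrist_force: [0.0, -2.1, 0.7]
finger_gap: 0.918
gripper_force: 1.0
```

play_rows(
  plan=[
    [[0, 0, 0], [0, 0, 0], 8.5],
    [[0, 0, 0], [0, 0, 0], 8.35],
    [[0, 0, 0], [0, 0, 0], 8.2],
    [[0, 0, 0], [0, 0, 0], 8.05],
    [[0, 0, 0], [0, 0, 0], 7.9],
    [[0, 0, 0], [0, 0, 0], 7.75],
    [[0, 0, 0], [0, 0, 0], 7.6],
    [[0, 0, 0], [0, 0, 0], 7.45],
  ],
)

```text
time: 14.87
tool_pos: [0.6422, 0.0314, 0.1388]
tcp_rot: [-3.141, -0.0, -3.132]
wrist_force: [0.3, -3.2, 2.0]
finger_gap: 0.79
gripper_force: 1.4
```

play_rows(
  plan=[
    [[0, 0, 0], [0, 0, 0], 7.3],
    [[0, 0, 0], [0, 0, 0], 7.15],
    [[0, 0, 0], [0, 0, 0], 7.0],
    [[0, 0, 0], [0, 0, 0], 6.9],
    [[0, 0, 0], [0, 0, 0], 6.8],
    [[0, 0, 0], [0, 0, 0], 6.7],
    [[0, 0, 0], [0, 0, 0], 6.6],
    [[0, 0, 0], [0, 0, 0], 6.5],
  ],
)

```text
time: 15.53
tool_pos: [0.6423, 0.0317, 0.1388]
tcp_rot: [3.142, 0.0, -3.132]
wrist_force: [0.8, -2.8, 2.0]
finger_gap: 0.686
gripper_force: 1.5
```

play_rows(
  plan=[
    [[0, 0, 0], [0, 0, 0], 6.4],
    [[0, 0, 0], [0, 0, 0], 6.3],
    [[0, 0, 0], [0, 0, 0], 6.2],
    [[0, 0, 0], [0, 0, 0], 6.1],
    [[0, 0, 0], [0, 0, 0], 6.0],
    [[0, 0, 0], [0, 0, 0], 5.9],
    [[0, 0, 0], [0, 0, 0], 5.8],
    [[0, 0, 0], [0, 0, 0], 5.7],
  ],
)

```text
time: 16.2
tool_pos: [0.6422, 0.0307, 0.1387]
tcp_rot: [-3.14, -0.0, -3.132]
wrist_force: [-0.6, -6.8, 3.2]
finger_gap: 0.615
gripper_force: 3.2
```

play_rows(
  plan=[
    [[0, 0, 0], [0, 0, 0], 5.6],
    [[0, 0, 0], [0, 0, 0], 5.5],
    [[0, 0, 0], [0, 0, 0], 5.4],
    [[0, 0, 0], [0, 0, 0], 5.4],
  ],
)

```text
time: 16.53
tool_pos: [0.6422, 0.0306, 0.1387]
tcp_rot: [-3.14, -0.0, -3.132]
wrist_force: [-0.1, -6.6, 3.3]
finger_gap: 0.609
gripper_force: 3.2
```

play_rows(
  plan=[
    [[0, 0, 0], [0, 0, 0], 9.51],
    [[0, 0, 0], [0, 0, 0], 9.51],
    [[0, 0, -2.5], [0, 0, 0], 9.51],
    [[0, 0, -2.5], [0, 0, 0], 9.51],
    [[0, -3.2, 0], [0, 0, 0], 9.51],
    [[0, -3.2, 0], [0, 0, 0], 9.51],
    [[0, -3.2, 0], [0, 0, 0], 9.51],
    [[0, -3.2, 0], [0, 0, 0], 9.51],
  ],
)

```text
time: 17.2
tool_pos: [0.643, -0.0961, 0.1879]
tcp_rot: [3.139, -0.001, -3.131]
wrist_force: [0.8, -0.1, 0.1]
finger_gap: 0.994
gripper_force: 0.0
```

play_rows(
  plan=[
    [[0, -3.2, 0], [0, 0, 0], 9.51],
    [[0, -0.4, 0], [0, 0, 0], 9.51],
    [[0, 0, 0], [0, 0, 0], 9.51],
  ],
)

```text
time: 17.45
tool_pos: [0.6433, -0.1331, 0.1876]
tcp_rot: [3.139, -0.001, -3.135]
wrist_force: [-0.4, 1.0, -0.3]
finger_gap: 1.0
gripper_force: 0.0
```

play_rows(
  plan=[
    [[0, 0, 2.5], [0, 0, 0], 9.51],
    [[0, 0, 2.5], [0, 0, 0], 9.51],
    [[0, 0, 0], [0, 0, 0], 9.2],
    [[0, 0, 0], [0, 0, 0], 8.9],
    [[0, 0, 0], [0, 0, 0], 8.6],
    [[0, 0, 0], [0, 0, 0], 8.3],
    [[0, 0, 0], [0, 0, 0], 8.0],
    [[0, 0, 0], [0, 0, 0], 7.8],
  ],
)

```text
time: 18.12
tool_pos: [0.6447, -0.1323, 0.1404]
tcp_rot: [-3.141, 0.002, -3.132]
wrist_force: [0.0, 0.2, -0.9]
finger_gap: 0.834
gripper_force: 0.0
```

play_rows(
  plan=[
    [[0, 0, 0], [0, 0, 0], 7.6],
    [[0, 0, 0], [0, 0, 0], 7.5],
    [[0, 0, 0], [0, 0, 0], 7.4],
    [[0, 0, 0], [0, 0, 0], 7.3],
    [[0, 0, 0], [0, 0, 0], 7.2],
    [[0, 0, 0], [0, 0, 0], 7.1],
    [[0, 0, 0], [0, 0, 0], 7.0],
    [[0, 0, 0], [0, 0, 0], 6.9],
  ],
)

```text
time: 18.78
tool_pos: [0.644, -0.1309, 0.1392]
tcp_rot: [3.139, 0.0, -3.132]
wrist_force: [-1.0, 7.0, 3.3]
finger_gap: 0.752
gripper_force: 3.0
```

play_rows(
  plan=[
    [[0, 0, 0], [0, 0, 0], 6.8],
    [[0, 0, 0], [0, 0, 0], 6.7],
    [[0, 0, 0], [0, 0, 0], 6.6],
    [[0, 0, 0], [0, 0, 0], 6.5],
    [[0, 0, 0], [0, 0, 0], 6.4],
  ],
)

```text
time: 19.2
tool_pos: [0.644, -0.1308, 0.1392]
tcp_rot: [3.139, 0.0, -3.132]
wrist_force: [-0.4, 6.2, 4.3]
finger_gap: 0.751
gripper_force: 3.0
```

play_rows(
  plan=[
    [[0, 0, 0], [0, 0, 0], 9.51],
    [[0, 0.5, 0], [0, 0, 0], 9.51],
    [[0, 1.4, 0], [0, 0, 0], 9.51],
    [[0, 1.3, 0], [0, 0, 0], 9.51],
    [[0, 0, 0], [0, 0, 0], 9.2],
    [[0, 0, 0], [0, 0, 0], 8.9],
    [[0, 0, 0], [0, 0, 0], 8.6],
    [[0, 0, 0], [0, 0, 0], 8.4],
  ],
)

```text
time: 19.87
tool_pos: [0.6435, -0.1005, 0.1386]
tcp_rot: [-3.141, -0.0, -3.132]
wrist_force: [-1.3, -0.3, -0.6]
finger_gap: 0.897
gripper_force: 0.0
```

play_rows(
  plan=[
    [[0, 0, 0], [0, 0, 0], 8.2],
    [[0, 0, 0], [0, 0, 0], 8.0],
    [[0, 0, 0], [0, 0, 0], 7.85],
    [[0, 0, 0], [0, 0, 0], 7.7],
    [[0, 0, 0], [0, 0, 0], 7.6],
    [[0, 0, 0], [0, 0, 0], 7.5],
    [[0, 0, 0], [0, 0, 0], 7.4],
    [[0, 0, 0], [0, 0, 0], 7.3],
  ],
)

```text
time: 20.53
tool_pos: [0.6436, -0.1007, 0.139]
tcp_rot: [-3.141, 0.0, -3.132]
wrist_force: [-0.7, -1.9, 2.1]
finger_gap: 0.773
gripper_force: 0.9
```

play_rows(
  plan=[
    [[0, 0, 0], [0, 0, 0], 7.2],
    [[0, 0, 0], [0, 0, 0], 7.1],
    [[0, 0, 0], [0, 0, 0], 7.0],
    [[0, 0, 0], [0, 0, 0], 6.9],
    [[0, 0, 0], [0, 0, 0], 6.8],
    [[0, 0, 0], [0, 0, 0], 6.7],
    [[0, 0, 0], [0, 0, 0], 6.6],
    [[0, 0, 0], [0, 0, 0], 6.5],
  ],
)

```text
time: 21.2
tool_pos: [0.6438, -0.1016, 0.1392]
tcp_rot: [-3.139, 0.001, -3.132]
wrist_force: [-1.2, -6.4, 2.9]
finger_gap: 0.712
gripper_force: 3.0
```

play_rows(
  plan=[
    [[0, 0, 0], [0, 0, 0], 6.4],
    [[0, 0, 0], [0, 0, 0], 6.3],
    [[0, 0, 0], [0, 0, 0], 6.2],
    [[0, 0, 0], [0, 0, 0], 6.2],
  ],
)

```text
time: 21.53
tool_pos: [0.6438, -0.1016, 0.1392]
tcp_rot: [-3.139, 0.001, -3.132]
wrist_force: [0.3, -6.7, 2.5]
finger_gap: 0.711
gripper_force: 3.0
```

Only the middle head has play (about 17 mm at the pad height, against about 3 mm for the others), and all three now rest at the left stop. Next is the middle switch.

play_rows(
  plan=[
    [[0, 0, 0], [0, 0, 0], 9.51],
    [[0, 0, 0], [0, 0, 0], 9.51],
    [[0, 0, -3], [0, 0, 0], 9.51],
    [[0, 0, -3], [0, 0, 0], 9.51],
    [[0, 0, 0], [0, 0, 6.9], 9.51],
    [[0, 0, 0], [0, 0, 6.9], 9.51],
    [[0, 0, 0], [0, 0, 6.9], 9.51],
    [[0, 0, 0], [0, 0, 6.9], 9.51],
  ],
)

```text
time: 22.2
tool_pos: [0.6431, -0.0991, 0.198]
tcp_rot: [3.14, -0.002, 2.664]
wrist_force: [0.5, -0.6, 0.6]
finger_gap: 1.0
gripper_force: 0.0
```

play_rows(
  plan=[
    [[0, 0, 0], [0, 0, 6.9], 9.51],
    [[0, 0, 0], [0, 0, 6.9], 9.51],
    [[0, 0, 0], [0, 0, 6.9], 9.51],
    [[0, 0, 0], [0, 0, 6.9], 9.51],
    [[0, 0, 0], [0, 0, 6.9], 9.51],
    [[0, 0, 0], [0, 0, 6.9], 9.51],
    [[0, 0, 0], [0, 0, 6.9], 9.51],
    [[0, 0, 0], [0, 0, 6.9], 9.51],
  ],
)

```text
time: 22.87
tool_pos: [0.643, -0.0991, 0.1976]
tcp_rot: [-3.14, -0.003, 1.701]
wrist_force: [0.6, 0.1, 0.8]
finger_gap: 0.999
gripper_force: 0.0
```

play_rows(
  plan=[
    [[2.8, -2.8, 0], [0, 0, 0.3], 9.51],
    [[2.8, -2.8, 0], [0, 0, 0], 9.51],
    [[2.8, -2.8, 0], [0, 0, 0], 9.51],
    [[2.0, -2.0, 0], [0, 0, 0], 9.51],
    [[0.8, -0.8, 0], [0, 0, 0], 9.51],
    [[0, 0, 0], [0, 0, 0], 9.51],
    [[0, 0, 0], [0, 0, 0], 9.51],
  ],
)

```text
time: 23.45
tool_pos: [0.518, -0.0035, 0.1987]
tcp_rot: [3.141, -0.0, 1.702]
wrist_force: [0.7, 0.4, 0.4]
finger_gap: 0.996
gripper_force: 0.0
```

play_rows(
  plan=[
    [[0, 0, 0], [0, 0, 6.9], 9.51],
    [[0.8, 0.6, 0], [0, 0, 0], 9.51],
    [[0.7, 0.6, 0], [0, 0, 0], 9.51],
    [[0, 0, 0], [0, 0, 0], 9.51],
    [[0, 0, 0], [0, 0, 0], 9.51],
  ],
)

```text
time: 23.87
tool_pos: [0.5304, 0.0114, 0.1984]
tcp_rot: [-3.141, -0.0, 1.583]
wrist_force: [0.5, 0.6, 0.8]
finger_gap: 0.996
gripper_force: 0.0
```

```bash
python3 -c "
from h import *
a=optics.get_image('wrist')['image'];b=optics.get_image('side')['image'][130:370,200:520]
cv2.imwrite('pics/w2.png',np.hstack([cv2.resize(a,(400,300)),cv2.resize(b,(400,300))]))"
```

```text
(no output)
```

View pics/w2.png

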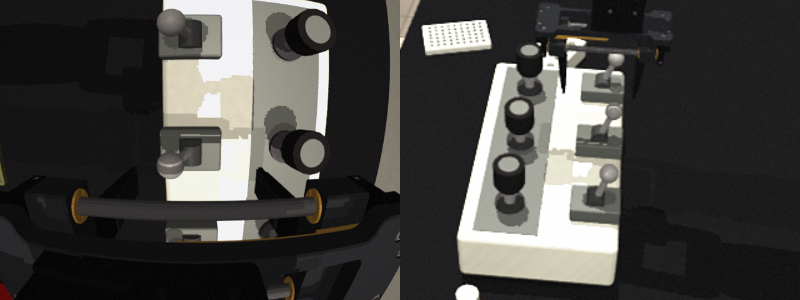

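The left panel (wrist) shows two whole switches and a third beneath the fingers. In the right panel the gripper appears near the far switch, so I'll check numerically which ball is under the TCP.

```bash
python3 -c "
from h import *
c=optics.get_image('side'); s=status.get_state(); print(s['tool_pos'],s['q'])
pr=lambda X:(lambda p:p[:2]/p[2])(np.array(c['K'])@(np.array(c['R'])@np.array(X)+c['t']))
cr=lambda u:((u-[200,130])*1.25).round()
print('tcp',cr(pr(s['tool_pos'])))
for n,X in dict(bl=(.5065,.1415,.164),bm=(.506,.0115,.164),br=(.5075,-.1185,.164)).items(): print(n,cr(pr(X)))
w=optics.get_image('wrist'); M=np.linalg.inv(w['mount']); from scipy.spatial.transform import Rotation as R
T=R.from_euler('xyz',s['tcp_rot']).as_matrix()
for n,X in dict(tcp=s['tool_pos'],bl=(.5065,.1415,.164),bm=(.506,.0115,.164),br=(.5075,-.1185,.164)).items():
    p=M[:3,:3]@(T.T@(np.array(X)-s['tool_pos']))+M[:3,3]; K=np.array(w['K']); th=np.arctan2(np.hypot(*p[:2]),p[2]); d=p[:2]/np.hypot(*p[:2]); print(n,((K[:2,2]+K[0,0]*th*d)*.625).round())
"
```

```text
[0.52975376 0.0110646  0.19844325] [-8.04043360e-02 -1.33062525e-01  1.93374852e+00 -7.91828289e-05
  1.34136865e+00 -9.07109529e-02]
tcp [199.  90.]
bl [209. 172.]
bm [213. 110.]
br [216.  57.]
tcp [197. 182.]
bl [172.  24.]
bm [171. 167.]
br [177. 269.]
```

Prediction and picture agree: the middle ball is predicted at (171,167) and seen at (170,163) between the fingers. Descending.

play_rows(
  plan=[
    [[0, 0, 1.8], [0, 0, 0], 9.51],
    [[0, 0, 1.8], [0, 0, 0], 9.51],
    [[0, 0, 1.7], [0, 0, 0], 9.51],
    [[0, 0, 0], [0, 0, 0], 9.2],
    [[0, 0, 0], [0, 0, 0], 8.8],
    [[0, 0, 0], [0, 0, 0], 8.4],
    [[0, 0, 0], [0, 0, 0], 8.0],
    [[0, 0, 0], [0, 0, 0], 7.8],
  ],
)

```text
time: 24.73
tool_pos: [0.5305, 0.011, 0.1472]
tcp_rot: [3.139, 0.0, 1.58]
wrist_force: [-0.4, -0.3, 0.1]
finger_gap: 0.835
gripper_force: 0.0
```

play_rows(
  plan=[
    [[0, 0, 0], [0, 0, 0], 7.6],
    [[0, 0, 0], [0, 0, 0], 7.45],
    [[0, 0, 0], [0, 0, 0], 7.3],
    [[0, 0, 0], [0, 0, 0], 7.15],
    [[0, 0, 0], [0, 0, 0], 7.0],
    [[0, 0, 0], [0, 0, 0], 6.85],
    [[0, 0, 0], [0, 0, 0], 6.7],
    [[0, 0, 0], [0, 0, 0], 6.55],
  ],
)

```text
time: 25.4
tool_pos: [0.5295, 0.0112, 0.1457]
tcp_rot: [-3.141, 0.0, 1.58]
wrist_force: [-1.5, 0.3, 0.0]
finger_gap: 0.697
gripper_force: 1.1
```

play_rows(
  plan=[
    [[0, 0, 0], [0, 0, 0], 6.4],
    [[0, 0, 0], [0, 0, 0], 6.25],
    [[0, 0, 0], [0, 0, 0], 6.1],
    [[0, 0, 0], [0, 0, 0], 5.95],
    [[0, 0, 0], [0, 0, 0], 5.8],
    [[0, 0, 0], [0, 0, 0], 5.65],
    [[0, 0, 0], [0, 0, 0], 5.5],
    [[0, 0, 0], [0, 0, 0], 5.35],
  ],
)

```text
time: 26.07
tool_pos: [0.5297, 0.0111, 0.1456]
tcp_rot: [3.142, -0.0, 1.58]
wrist_force: [-1.5, -0.3, 1.7]
finger_gap: 0.572
gripper_force: 0.9
```

play_rows(
  plan=[
    [[0, 0, 0], [0, 0, 0], 5.2],
    [[0, 0, 0], [0, 0, 0], 5.0],
    [[0, 0, 0], [0, 0, 0], 4.8],
    [[0, 0, 0], [0, 0, 0], 4.6],
    [[0, 0, 0], [0, 0, 0], 4.4],
    [[0, 0, 0], [0, 0, 0], 4.2],
    [[0, 0, 0], [0, 0, 0], 4.0],
    [[0, 0, 0], [0, 0, 0], 3.8],
  ],
)

```text
time: 26.73
tool_pos: [0.5296, 0.0111, 0.1456]
tcp_rot: [-3.142, -0.0, 1.58]
wrist_force: [-2.7, 0.2, 1.7]
finger_gap: 0.409
gripper_force: 0.7
```

play_rows(
  plan=[
    [[0, 0, 0], [0, 0, 0], 3.6],
    [[0, 0, 0], [0, 0, 0], 3.5],
    [[0, 0, 0], [0, 0, 0], 3.5],
    [[0, 0, 0], [0, 0, 0], 5.0],
    [[0, 0, 0], [0, 0, 0], 7.4],
    [[0, 0, 0], [0, 0, 0], 7.4],
    [[0, 0, 0], [0, 0, 0], 7.4],
  ],
)

```text
time: 27.32
tool_pos: [0.5297, 0.0111, 0.1456]
tcp_rot: [3.141, 0.0, 1.58]
wrist_force: [0.2, -0.1, 0.7]
finger_gap: 0.595
gripper_force: 0.0
```

play_rows(
  plan=[
    [[0, 0.5, 0], [0, 0, 0], 7.4],
    [[0, 0.5, 0], [0, 0, 0], 7.4],
    [[0, 0.4, 0], [0, 0, 0], 7.4],
    [[0, 0.3, 0], [0, 0, 0], 7.4],
    [[0, 0.3, 0], [0, 0, 0], 7.4],
    [[0, 0, 0], [0, 0, 0], 7.2],
    [[0, 0, 0], [0, 0, 0], 7.0],
  ],
)

```text
time: 27.9
tool_pos: [0.5495, 0.0113, 0.1456]
tcp_rot: [-3.141, -0.0, 1.581]
wrist_force: [-1.3, 0.0, 1.8]
finger_gap: 0.747
gripper_force: 0.6
```

play_rows(
  plan=[
    [[0, 0, 0], [0, 0, 0], 6.8],
    [[0, 0, 0], [0, 0, 0], 6.6],
    [[0, 0, 0], [0, 0, 0], 6.4],
    [[0, 0, 0], [0, 0, 0], 6.2],
    [[0, 0, 0], [0, 0, 0], 6.0],
    [[0, 0, 0], [0, 0, 0], 5.8],
    [[0, 0, 0], [0, 0, 0], 5.6],
    [[0, 0, 0], [0, 0, 0], 5.4],
  ],
)

```text
time: 28.57
tool_pos: [0.5496, 0.0113, 0.1457]
tcp_rot: [3.142, 0.0, 1.58]
wrist_force: [-1.8, -0.6, 0.5]
finger_gap: 0.579
gripper_force: 0.5
```

play_rows(
  plan=[
    [[0, 0, 0], [0, 0, 0], 5.2],
    [[0, 0, 0], [0, 0, 0], 5.0],
    [[0, 0, 0], [0, 0, 0], 4.8],
    [[0, 0, 0], [0, 0, 0], 4.6],
    [[0, 0, 0], [0, 0, 0], 4.5],
    [[0, 0, 0], [0, 0, 0], 4.4],
    [[0, 0, 0], [0, 0, 0], 4.3],
    [[0, 0, 0], [0, 0, 0], 4.2],
  ],
)

```text
time: 29.23
tool_pos: [0.5495, 0.0113, 0.1455]
tcp_rot: [-3.141, -0.0, 1.58]
wrist_force: [-0.2, 0.8, 0.1]
finger_gap: 0.447
gripper_force: 0.5
```

play_rows(
  plan=[
    [[0, 0, 0], [0, 0, 0], 4.1],
    [[0, 0, 0], [0, 0, 0], 4.0],
    [[0, 0, 0], [0, 0, 0], 3.9],
    [[0, 0, 0], [0, 0, 0], 3.8],
    [[0, 0, 0], [0, 0, 0], 3.7],
    [[0, 0, 0], [0, 0, 0], 3.6],
    [[0, 0, 0], [0, 0, 0], 3.5],
    [[0, 0, 0], [0, 0, 0], 3.4],
  ],
)

```text
time: 29.9
tool_pos: [0.5483, 0.0114, 0.1453]
tcp_rot: [-3.138, -0.0, 1.581]
wrist_force: [-5.6, 1.1, 1.6]
finger_gap: 0.393
gripper_force: 3.0
```

play_rows(
  plan=[
    [[0, 0, 0], [0, 0, 0], 3.3],
    [[0, 0, 0], [0, 0, 0], 3.2],
    [[0, 0, 0], [0, 0, 0], 3.1],
    [[0, 0, 0], [0, 0, 0], 3.1],
    [[0, 0, 0], [0, 0, 0], 3.1],
  ],
)

```text
time: 30.32
tool_pos: [0.5483, 0.0114, 0.1452]
tcp_rot: [-3.138, -0.0, 1.581]
wrist_force: [-5.7, 0.5, 1.2]
finger_gap: 0.392
gripper_force: 3.0
```

play_rows(
  plan=[
    [[0, 0, 0], [0, 0, 0], 5.5],
    [[0, 0, 0], [0, 0, 0], 7.0],
    [[0, 0, 0], [0, 0, 0], 7.0],
    [[0, 0, -2], [0, 0, 0], 7.0],
    [[0, 0, -3], [0, 0, 0], 7.0],
    [[0, 0, -3], [0, 0, 0], 7.0],
    [[0, -3, -1], [0, 0, 0], 7.0],
    [[0, -3, -1], [0, 0, 0], 7.0],
  ],
)

```text
time: 30.98
tool_pos: [0.4909, 0.0106, 0.2483]
tcp_rot: [3.137, 0.0, 1.581]
wrist_force: [-0.6, 0.1, 0.7]
finger_gap: 0.735
gripper_force: 0.0
```

play_rows(
  plan=[
    [[0, -3, -2], [0, 0, 0], 7.0],
    [[0, -3, -2], [0, 0, 0], 7.0],
    [[0, -3, -2], [0, 0, 0], 7.0],
    [[0, 0, 0], [0, 0, 0], 7.0],
    [[0, 0, 0], [0, 0, 0], 7.0],
  ],
)

```text
time: 31.4
tool_pos: [0.4001, 0.0098, 0.3082]
tcp_rot: [3.135, 0.001, 1.58]
wrist_force: [0.3, 0.2, 0.5]
finger_gap: 0.738
gripper_force: 0.0
```

```bash
python3 -c "
from h import *
a=optics.get_image('scene')['image'][130:370,200:520];b=optics.get_image('side')['image'][130:370,200:520]
cv2.imwrite('pics/f.png',np.hstack([cv2.resize(a,(400,300)),cv2.resize(b,(400,300))]))"
```

```text
(no output)
```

View pics/f.png

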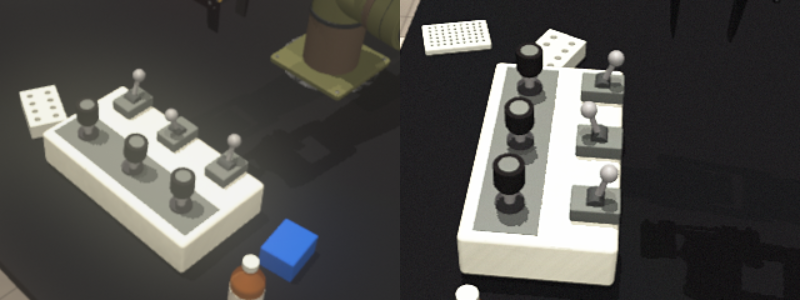

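The final picture shows the middle lever thrown away from the robot (588,110), the other two (616,58 and 609,173) still on, and the gripper clear of everything.

```bash
python3 -c "
from rig import ctrl; print(ctrl.hand_in())"
```

```text
the job is handed in; nothing more can be done
None
```

I handed the job in at about 31 s: the middle head is the worn one and its switch is fully off, the other two switches are still on, all three heads rest on their left stops, the highest force I read was 8.3 N, and the gripper is clear.

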